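# Hang the ring-ended spanner on the empty hook

### The arm

A 6-joint arm with a two-finger parallel gripper is mounted at the origin on the work surface. World frame = base frame: x ahead of the robot, y to its left, z up, the work surface at z = 0. Lengths are in m, angles in rad, forces in N, time in s.
With the tool pointing down it reaches from about 0.35 to 0.975 m from the base axis. Payload 7.1 kg.
Tool frame: the origin (TCP) lies midway between the tips of the shut fingers; the grasp point (between the pads) lies 19 mm behind it; z points along the fingers, y is the line along which they close (so a half turn about z gives the same grasp; the last joint's range is limited). The gripper opens to 88 mm and grips with 3 to 60 N. Pads are 20 mm wide; open, the fingers measure 115 mm over their backs; the gripper's body (75 mm by 178 mm) begins 61 mm behind the grasp point.
Start: joints at [1.266, 0.423, 1.63, -0, 1.089, -0.019], TCP at [0.176, 0.6, 0.223] pointing down, gripper open.
Joint ranges: [-3, 3], [-0.9, 2.11], [0.09, 2.58], [-1.31, 4.45], [0.11, 2.69], [-2.54, 2.54]. Speed limits (rad/s): [2.39, 2.39, 3.01, 3.14, 3.14, 3.14].

### API

Orientations are given as a unit quaternion [w, x, y, z].
In Python, from station import move_pose, movel, movej, command_gripper, wait, inverse_kinematics, read_camera, camera_info, MotionError, job_done, get_time, get_joint_pos, get_qvel, get_effort, get_tcp_pos, get_ee_rot, get_ft_force, get_ft_torque, get_grip_width, get_finger_force gives the robot as it stands. Calls block until the motion is done:
- move_pose(position, orientation): joint-space move of the TCP to a pose.
- movel(position, frame=None, v=0.15, until_force=None): straight line of the TCP; frame=None keeps the orientation; v is the mean speed in m/s. With until_force (N) it stops when the force on the tool has changed by that much, and returns True; else False.
- movej(angles): joint-space move.
- command_gripper(opening): opening from 0.0 (shut) to 1.0 (fully open); the grip force is fixed at half the most; returns when the fingers have stopped.
- wait(seconds).
- inverse_kinematics(position, orientation): joint angles nearest the present ones, or None.
- read_camera(name): name is "scene" or "top" or "wrist"; returns the picture (400x640x3 uint8, red, green, blue); there is no depth.
- camera_info(name): a dict with "intrinsics" (3x3 intrinsics, pixels), "T" (4x4, takes a point from camera to world coordinates); the wrist camera has in their place "tool_from_camera" (4x4, takes a point from camera to tool coordinates, whose origin is the TCP and whose axes are the flange's). Camera axes: x right, y up, looking along -z (the intrinsics and any distortion apply to the point x, -y, -z); pixel columns grow to the right and rows downward; lengths in m; the calibration is good to about 2 mm. A picture is of the moment at which its call begins: read the wrist's pose just before it. camera_info takes no time and is no camera call.
A pose or a line that the arm cannot do raises MotionError and nothing moves.
- job_done(): hands the job in; it is judged then, once.
Readings, each from a call of its own:
- get_time(): time.
- get_joint_pos(): joint angles.
- get_qvel(): joint speeds.
- get_effort(): joint torques, N m.
- get_tcp_pos(): TCP position.
- get_ee_rot(): TCP orientation.
- get_ft_force(): force on the tool from outside, world axes, zero at the start.
- get_ft_torque(): the same for the moment, N m.
- get_grip_width(): opening from 0.0 (shut) to 1.0 (fully open).
- get_finger_force(): force on a finger pad.
Only numpy, scipy, OpenCV 4.12 (cv2) and the standard library are available. Lean on these libraries where they do the work, as an engineer would, in place of code of your own. Each camera call takes 0.05 s, during which the arm holds its last target. There are 200 camera calls.

### The job

Take the spanner with the round eye out of the slotted rack, lay it flat on the bench and let go, then pick it up again across its width and hang it by its eye on the empty hook, so that it hangs straight down at rest. Leave the two other irons in the rack, the spanner that already hangs on the other hook and the tin where they are.

Things in the scene. Friction and masses are not known exactly. Their poses are not given: they have to be found in the camera images.
- spanner: Flat dark-steel spanner to hang, 8 mm thick, 196 long, 0.34 kg; longest in the rack, the only one with a round eye. Shank 34 mm wide from x -70 to +60; ring at +x, jaw 46 wide at -x reaching x -96. Origin: mid-shank, mid-thickness, near the centre of mass; x to the eye, y normal to the flat faces, z across the width. Starts on its long edge in a slot: z up, origin 29 mm up; lying flat, 4 mm up.
- spanner_eye (a point): Centre of the spanner's eye, a 28 mm hole in a 50 mm ring, 75 mm along x from the spanner's origin; axes as the spanner's, y the eye's axis.
- hook_a: Fixed stand with the EMPTY hook: base 130 x 120 x 10 mm (45 mm to the front, 85 behind), post 25 mm square, 230 tall, J-hook of 10 mm round steel pointing to the stand's -x (roughly at the robot). Origin under the post's axis on the bench, z up. The eye passes the tip only with the spanner nearly flat, shank along -x; let down and let go, it swings down to hang on the level rod.
- hook_a_rod (a point): Middle of the empty hook's level rod, on its axis: 42.5 mm in front of the post's axis (the rod runs on to 72.5 mm, then bends up), 215 mm above the bench; axes as the stand's.
- hook_a_tip (a point): Top of the empty hook's upturned tip: 72.5 mm in front of the post's axis, 248 mm above the bench (33 above the rod's axis).
- hook_b: The other stand, fixed, the same shape and axes; its hook is taken by a small spanner. Which stand is left and which right varies.
- hung: Bystander: small loose spanner 142 mm long, 42 mm wide, hanging on the other hook 40 mm in front of that post's axis. Origin: centre of its eye; z up.
- rack: Wooden rack fixed to the bench: base 80 x 190 x 12 mm, three slots along its x at y = -64, 0, +64 mm, each 11 mm wide between walls 6 mm thick, 74 long, tops 30 mm above the bench. The irons' shanks stand in the slots on the base, tops 46 mm above the bench; jaws and eye overhang the base's ends. Origin under its middle; z up.
- flat_bar: Bystander in another slot: plain steel bar 130 x 34 x 8 mm on edge. Origin at its middle, 29 mm up, x along it.
- double_jaw: Bystander in another slot: double open-ended spanner 160 mm long, 8 thick, 34 wide (46 at the jaws), on edge, no eye. Origin at its middle, 29 mm up, x along it.
- tin: Bystander: upright metal tin, 68 mm diameter, 60 tall, loose on the bench. Origin: centre of its underside.

How it is judged:
On the way:
1. the spanner lies flat on the bench, let go ((angle between spanner's own y axis and vertical below 0.15 rad or angle between spanner's own y axis and vertical above 2.99 rad) and height (world z) of spanner below 0.01 m and contact force between spanner and the fingers below 0.1 N and linear speed of spanner below 0.03 m/s), for 0.2 s.
At the end, for the whole second after the job is handed in: The spanner hangs still by its eye on the empty hook's level rod (eye centre within 34 mm along, 12 mm sideways, 2 mm above to 18 mm below), within 0.35 rad of upright, face within 0.6 rad of square to the rod. Others stay: irons 15 mm, hung spanner's eye 30 mm, tin 20 mm (x of spanner_eye in the frame of hook_a_rod between -0.034 and 0.034 m and y of spanner_eye in the frame of hook_a_rod between -0.012 and 0.012 m and z of spanner_eye in the frame of hook_a_rod between -0.018 and 0.002 m and angle between spanner's own x axis and vertical below 0.35 rad and angle between the y axis of spanner and the x axis of hook_a, either way round below 0.6 rad and contact force between spanner and hook_a above 0.5 N and linear speed of spanner below 0.06 m/s and angular speed of spanner below 0.6 rad/s and distance of each of flat_bar, double_jaw from where it was at the start of the episode below 0.015 m and distance of hung from where it was at the start of the episode below 0.03 m and distance of tin from where it was at the start of the episode below 0.02 m); the robot touches nothing.
It fails at once if an iron left in the rack is shifted by more than 30 mm (distance of any of flat_bar, double_jaw from where it was at the start of the episode above 0.03 m).
It fails at once if the spanner on the other hook is knocked off or shifted by more than 50 mm (distance of hung from where it was at the start of the episode above 0.05 m).
It fails at once if the tin is pushed by more than 40 mm (distance of tin from where it was at the start of the episode above 0.04 m).
It also fails if it takes over 72 s, if anything falls off the work surface, if the arm or the gripper's body presses on something with over 40 N, if the wrist force passes 120 N, or if a joint passes its speed limit or range.

## Working session

There is one attempt and no reset: what is moved stays moved. The work goes in short steps, each a Python script; the robot and the scene stay as the last script left them, time stands still between calls to the robot, and variables do not carry over. Pictures are saved under pics/ and viewed, at most 12 in all, crops included, and the job is handed in when it is done.

```bash
mkdir -p pics; ls; python3 - <<'E'
from station import *
import cv2,numpy as np
np.set_printoptions(precision=4,suppress=True)
for n in ["scene","top","wrist"]:
    im=read_camera(n); cv2.imwrite(f"pics/{n}0.png",im[:,:,::-1]); print(n,camera_info(n))
print(get_time(),get_ee_rot(),get_tcp_pos())
E
```

```text
pics
scene {'intrinsics': array([[409.9426,   0.    , 317.5328],
       [  0.    , 409.9426, 194.5637],
       [  0.    ,   0.    ,   1.    ]]), 'T': array([[ 0.348 , -0.497 ,  0.7949,  1.3987],
       [ 0.9374,  0.1961, -0.2878, -0.3264],
       [-0.0128,  0.8453,  0.5341,  0.7211],
       [ 0.    ,  0.    ,  0.    ,  1.    ]])}
top {'intrinsics': array([[369.8332,   0.    , 319.1071],
       [  0.    , 369.8332, 196.847 ],
       [  0.    ,   0.    ,   1.    ]]), 'T': array([[ 0.0018,  0.9949, -0.1007,  0.4648],
       [-0.9998,  0.    , -0.0177, -0.0253],
       [-0.0176,  0.1007,  0.9948,  1.0899],
       [ 0.    ,  0.    ,  0.    ,  1.    ]])}
wrist {'intrinsics': array([[342.6408,   0.    , 320.2811],
       [  0.    , 342.6408, 199.4455],
       [  0.    ,   0.    ,   1.    ]]), 'tool_from_camera': array([[-0.0002,  0.9553,  0.2958,  0.0822],
       [ 1.    ,  0.0002,  0.0001, -0.0005],
       [-0.    ,  0.2958, -0.9553, -0.1613],
       [ 0.    ,  0.    ,  0.    ,  1.    ]])}
0.15 [-0.0001  0.1424  0.9898 -0.0006] [0.1761 0.5993 0.2221]
```

View pics/top0.png

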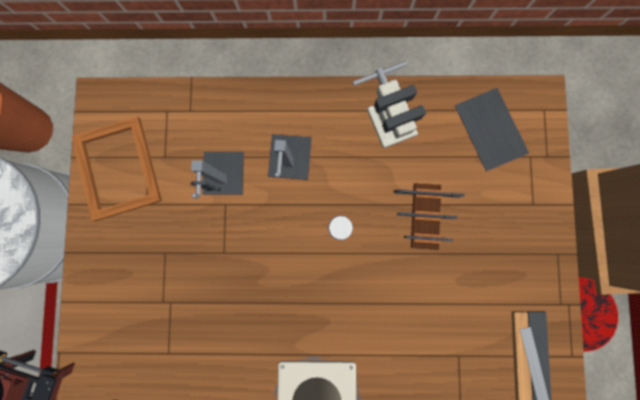

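View pics/scene0.png

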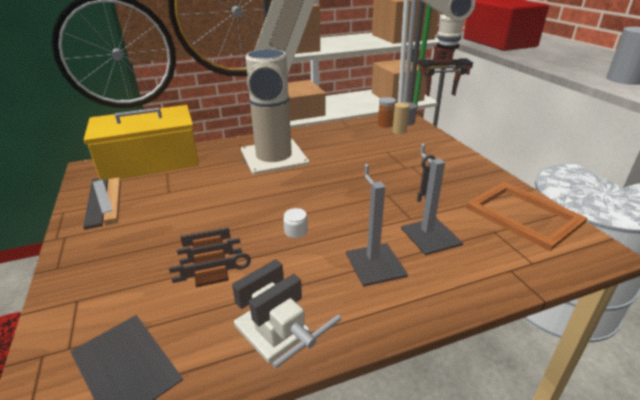

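Top view: the three irons are at rows ~193, 215 and 238. The eye iron is the far one, with its eye at the left end (397,193), towards world +y. The empty hook stand is at about (290,157), its hook end at (278,175), and hook_b with the hung spanner is at (210,175). The tin is at (341,228). Next I take closer wrist views.

```bash
cat > h.py <<'E'
from station import *
import cv2,numpy as np
from scipy.spatial.transform import Rotation as R
np.set_printoptions(precision=4,suppress=True)
def quat(a,tilt=0):
    """tool down, tool y at angle a from world y... R = Rz(a)*[0,0,1,0]; tilt about world axis y rotated by a"""
    return (R.from_euler('z',a)*R.from_euler('y',tilt)*R.from_quat([0,1,0,0])).as_quat()[[3,0,1,2]]
def camT(n):
    c=camera_info(n)
    if n!='wrist': return c['intrinsics'],c['T']
    q=get_ee_rot(); T=np.eye(4); T[:3,:3]=R.from_quat(np.r_[q[1:],q[0]]).as_matrix(); T[:3,3]=get_tcp_pos()
    return c['intrinsics'],T@c['tool_from_camera']
def px2w(K,T,px,z):
    d=T[:3,:3]@np.array([(px[0]-K[0,2])/K[0,0],-(px[1]-K[1,2])/K[1,1],-1])
    o=T[:3,3]; return o+d*(z-o[2])/d[2]
def w2px(K,T,p):
    c=T[:3,:3].T@(np.array(p)-T[:3,3]); return np.array([K[0,2]+K[0,0]*c[0]/-c[2],K[1,2]+K[1,1]*-c[1]/-c[2]])
def shot(n,name):
    K,T=camT(n); im=read_camera(n); np.savez(f'pics/{name}.npz',K=K,T=T); cv2.imwrite(f'pics/{name}.png',im[:,:,::-1]); return im
def load(name):
    d=np.load(f'pics/{name}.npz'); return d['K'],d['T']
E
python3 - <<'E'
from h import *
K,T=camT('top')
for n,p,z in [('eye end',(396,192),.03),('jaw end',(463,195),.03),('rack c',(426,216),.01),('basea',(290,157),.01),('tipa',(278,175),.248),('baseb',(222,173),.01),('tin',(341,228),.06)]: print(n,px2w(K,T,p,z))
r=px2w(K,T,(426,205),.02)
t=px2w(K,T,(278,175),.248)
move_pose([0.45,0.3,.35],quat(0)) 
move_pose([t[0]-.05,t[1],.40],quat(0)); shot('wrist','w_hook'); print(get_tcp_pos())
move_pose([r[0]-.0,r[1],.26],quat(0)); shot('wrist','w_rack'); print(get_tcp_pos(),get_joint_pos(),get_time())
E
```

```text
eye end [ 0.586  -0.2274  0.03  ]
jaw end [ 0.5773 -0.4184  0.03  ]
rack c [ 0.5181 -0.3168  0.01  ]
basea [0.6931 0.0807 0.01  ]
tipa [0.6006 0.0846 0.248 ]
baseb [0.6452 0.2824 0.01  ]
tin [ 0.4822 -0.0678  0.06  ]
[0.5501 0.086  0.3995]
[ 0.5502 -0.3139  0.2607] [-0.5374  0.3963  1.5777  0.0003  1.1666 -2.1098] 4.3333
```

View pics/w_hook.png

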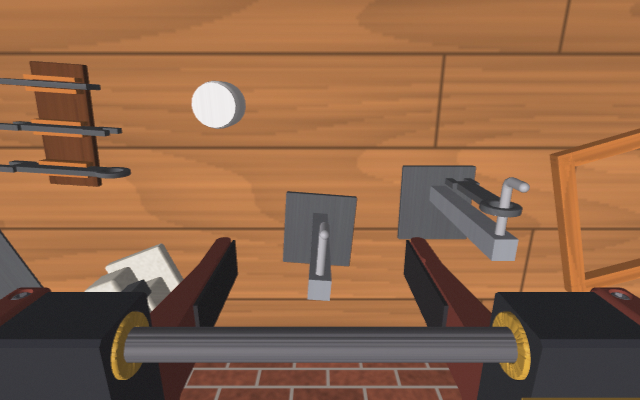

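View pics/w_rack.png

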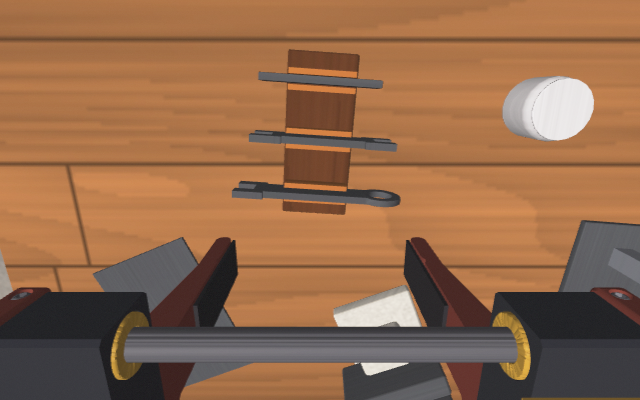

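Wrist views: the empty hook's tip is near (323,233), with its rod running to the post top at (319,290) and its base at (285–356, 192–266). hook_b with the hung spanner is on the right. In the rack view the eye spanner runs from (233,190) to (400,199). I'll enlarge both.

```bash
python3 - <<'E'
import cv2,numpy as np
a=cv2.imread('pics/w_hook.png')[180:305,260:380]; b=cv2.imread('pics/w_rack.png')[170:225,222:412]
a=cv2.resize(a,None,fx=2.4,fy=2.4,interpolation=cv2.INTER_CUBIC); b=cv2.resize(b,None,fx=4,fy=4,interpolation=cv2.INTER_CUBIC)
o=np.zeros((530,800,3),np.uint8); o[:300,:288]=a; o[305:525,:760]=b; cv2.imwrite('pics/crop1.png',o)
E
```

```text
(no output)
```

View pics/crop1.png

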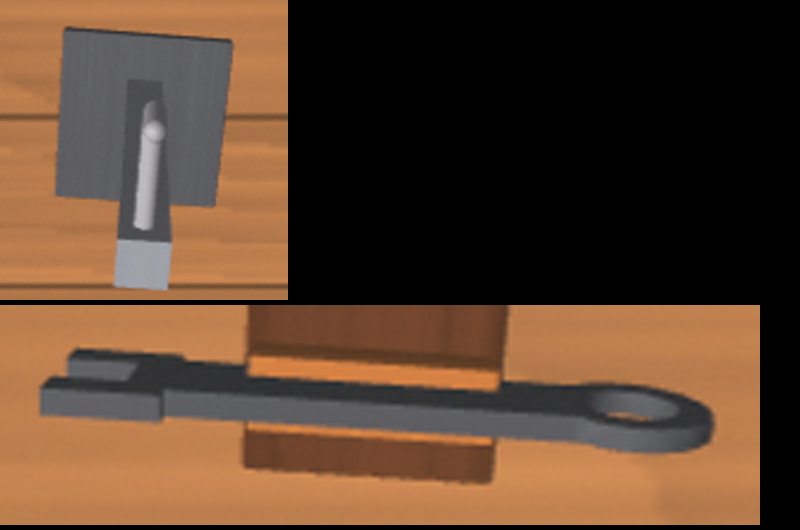

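```bash
python3 - <<'E'
from h import *
K,T=load('w_hook'); g=lambda c:(260+c[0]/2.4,180+c[1]/2.4)
tip=px2w(K,T,g((154,131)),.243); post=px2w(K,T,g((143,264)),.230)
print('tip',tip,'post',post,np.linalg.norm(tip[:2]-post[:2]),'ang',np.arctan2(*(post-tip)[1::-1]))
B=np.array([px2w(K,T,g(c),.01) for c in [(65,28),(232,41),(215,207),(56,196)]]);print(B)
e=B[1]-B[0];print('base ang',np.arctan2(-e[0],e[1]),np.arctan2(*(B[2]-B[1])[1::-1]),np.arctan2(*(B[3]-B[0])[1::-1]), np.linalg.norm(B-np.roll(B,1,0),axis=1))
for n,p in [('top0',(278,175))]:
    Kt,Tt=camT('top'); print('top tip',w2px(Kt,Tt,tip),'scene tip',w2px(*camT('scene'),tip),w2px(*camT('scene'),post))
K,T=load('w_rack'); g=lambda c:(222+c[0]/4,170+(c[1]-305)/4)
a=px2w(K,T,g((200,405)),.046);b=px2w(K,T,g((560,427)),.046);ring=px2w(K,T,g((713,425)),.029);jaw=px2w(K,T,g((41,401)),.052)
d=(b-a)[:2];print(a,b,ring,jaw,'dir',np.arctan2(*d[::-1]),'len',np.linalg.norm(ring[:2]-jaw[:2]))
u=d/np.linalg.norm(d); s=((ring[:2]-a[:2])@u-100+ 0)*1
m=((ring[:2]-a[:2])@u-.100 + (jaw[:2]-a[:2])@u+.096)/2
print('origin',a[:2]+u*m,u)
E
```

```text
tip [0.603  0.0894 0.243 ] post [0.6744 0.0847 0.23  ] 0.07156354431463494 ang -0.06462721808710409
[[0.6245 0.0302 0.01  ]
 [0.6339 0.1467 0.01  ]
 [0.7632 0.1382 0.01  ]
 [0.7541 0.0199 0.01  ]]
base ang -0.08067218680093231 -0.06620702518283743 -0.07949815696641944 [0.1301 0.1169 0.1296 0.1187]
top tip [276.2557 174.3265] scene tip [365.9356 164.9258] [377.3922 183.653 ]
[ 0.579  -0.3695  0.046 ] [ 0.5855 -0.2663  0.046 ] [ 0.5902 -0.2182  0.029 ] [ 0.5761 -0.4133  0.052 ] dir 1.5078694144313962 len 0.19555005424463304
origin [ 0.5823 -0.3177] [0.0629 0.998 ]
```

Cross-checks agree: the hook tip reprojects within 2 px in both fixed cameras. The spanner length comes out at 195.6 mm. Now pick it from the rack and stand it on edge at an open spot.

```bash
python3 - <<'E'
from h import *
o=np.array([.5823,-.3177]); q=quat(1.508-np.pi)
command_gripper(.34)
move_pose([*o,.12],q)
movel([*o,.034],v=.08,until_force=8)
print('at',get_tcp_pos()); command_gripper(0); print(get_grip_width()*88,get_finger_force())
movel([*o,.20],v=.1); print(get_grip_width()*88,get_finger_force(),get_ft_force(),get_ft_torque())
shot('wrist','lift')
P=np.array([.44,.12]); qp=quat(-.075-np.pi)
move_pose([.46,-.1,.22],quat(-.075-np.pi)); move_pose([*P,.2],qp)
shot('scene','lift_s')
print(movel([*P,.045],v=.1),movel([*P,.024],v=.02,until_force=4),get_tcp_pos(),get_ft_force(),get_joint_pos(),get_time())
E
```

```text
at [ 0.5827 -0.3179  0.0346]
7.971331744598493 29.93380218744278
7.783162479328465 29.915769696235657 [-0.2308  0.2007 -3.4735] [-0.1318  0.0806 -0.0146]
False True [0.4397 0.1199 0.0295] [-0.568  -0.8568  3.6176] [ 0.2401  0.5276  2.0969 -0.0001  0.518   1.886 ] 15.3833
```

```bash
python3 - <<'E'
from h import *
a=shot('wrist','stand'); b=shot('scene','stand_s')
b=b[120:300,180:460]; a=a[:, :]
o=np.zeros((580,800,3),np.uint8); o[:400,:640]=a; o[400:580,:280]=b
cv2.imwrite('pics/c2.png',o[:,:,::-1])
E
```

```text
(no output)
```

View pics/c2.png

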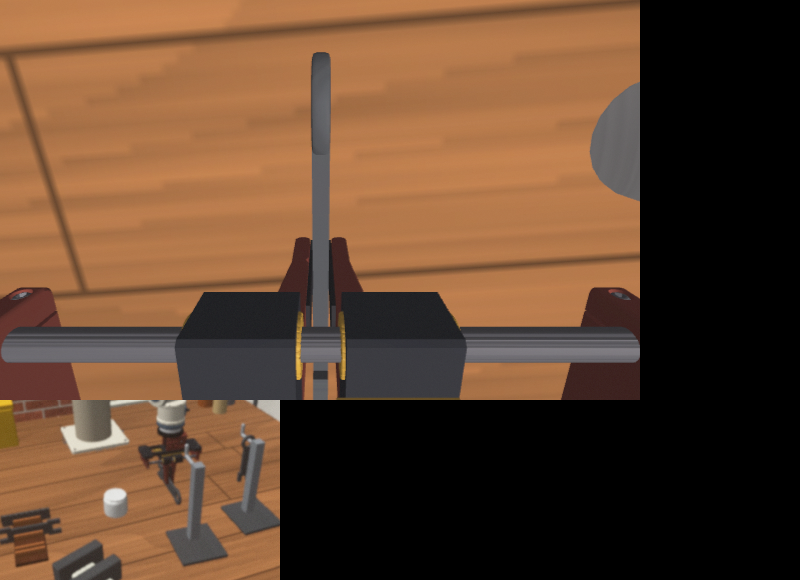

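The spanner is held on edge on the bench, eye forward at wrist pixel (320,100). Now release it and topple it with the closed fingertips towards -y.

```bash
python3 - <<'E'
from h import *
P=np.array([.4397,.1199]); n=np.array([-np.sin(-.075),np.cos(-.075)])
command_gripper(.34)
movel([*P,.10],v=.08); command_gripper(0)
s=P+n*.05; movel([*s,.10],v=.15); movel([*s,.030],v=.1)
movel([*(P+n*.0),.030],v=.05)
movel([*P,.12],v=.15); wait(.3)
move_pose([.40,.10,.30],quat(-.075)); command_gripper(.7)
shot('wrist','flat'); print(get_time(),get_ft_force())
E
```

```text
24.9833 [ 0.6268 -0.5749  0.3304]
```

View pics/flat.png

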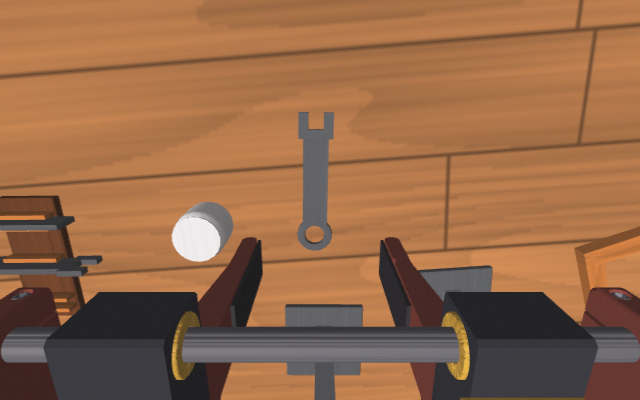

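The spanner lies flat, with its eye at (315,234) and its jaw end at (316,112). Next is the re-grasp across the width, lift, and hover over the hook tip.

```bash
python3 - <<'E'
from h import *
K,T=load('flat')
e=px2w(K,T,(315,234),.008); j=px2w(K,T,(316,112),.008); d=(e-j)[:2]; L=np.linalg.norm(d); u=d/L; yaw=np.arctan2(u[1],u[0])
o=e[:2]-u*.075; print(e,j,L,'(171)',yaw,o)
q=quat(yaw)
move_pose([*o,.08],q); movel([*o,.0025],v=.06,until_force=5); print(get_tcp_pos())
command_gripper(0); print('w',get_grip_width()*88,get_finger_force())
z0=get_tcp_pos()
movel([*o,.20],v=.15); shot('wrist','held'); print(get_grip_width()*88,get_ft_force(),get_ft_torque())
Y=-.073; us=np.array([np.cos(Y),np.sin(Y)]); tip=np.array([.6026,.0896])
c=tip+us*(.002-.075)
move_pose([*(c-us*.06),.32],quat(Y)); movel([*c,.30],v=.1)
print(get_tcp_pos(),c); shot('wrist','hover'); shot('scene','hover_s'); print(get_time())
a=cv2.imread('pics/held.png')[:300,160:480]; b=cv2.imread('pics/hover.png')[:300,160:480]; s=cv2.imread('pics/hover_s.png')[120:250,290:450]
O=np.zeros((570,650,3),np.uint8);O[:300,:320]=a;O[:300,325:645]=b;O[305:565,:320]=cv2.resize(s,None,fx=2,fy=2);cv2.imwrite('pics/c3.png',O)
E
```

```text
[0.5089 0.0839 0.008 ] [0.3403 0.0987 0.008 ] 0.16921684857426955 (171) -0.08741224561224652 [0.4342 0.0905]
[0.4345 0.0905 0.0028]
w 33.72910342128586 29.998807311058044
33.5229339542593 [-0.3033  0.0934 -4.1177] [ 0.0183 -0.0164  0.0346]
[0.5294 0.0949 0.2996] [0.5298 0.0949]
30.8333
```

View pics/c3.png

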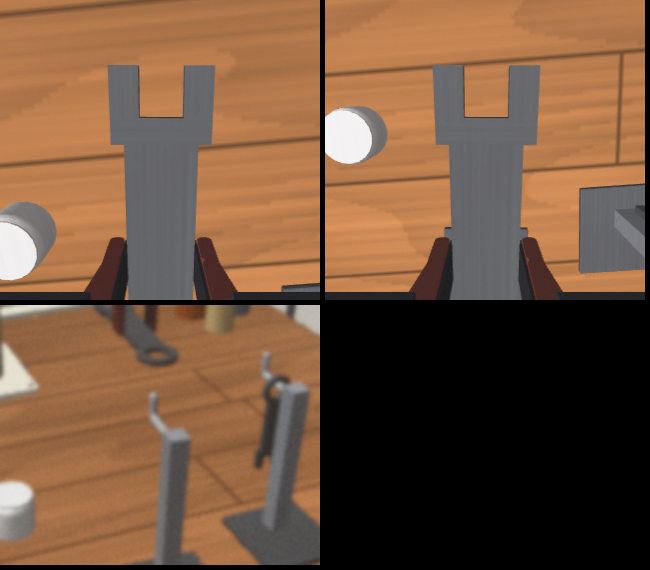

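Held level: the jaw end is at wrist pixel (322,66) and the eye at about scene (367.5,144). I check these against the predictions, then lower.

```bash
python3 - <<'E'
from h import *
Y=-.073; us=np.array([np.cos(Y),np.sin(Y)]); n=np.array([-us[1],us[0]]); p=get_tcp_pos()
K,T=load('hover')
for c in [(160+433-325,66),(160+540-325,66)]:
    j=px2w(K,T,c,p[2]+.0012+.004); d=j[:2]-p[:2]; print('jaw along',d@us,'side',d@n)
eye=np.r_[p[:2]+us*.075,p[2]+.0012]; K,T=camT('scene'); print('eye pred',w2px(K,T,eye),eye)
im=read_camera('scene')[120:170,340:400]; cv2.imwrite('pics/c4.png',cv2.resize(im[:,:,::-1],None,fx=8,fy=8,interpolation=cv2.INTER_CUBIC))
E
```

```text
jaw along -0.09336428059588461 side -0.02263172013251004
jaw along -0.09334960252656443 side 0.02277529557725196
eye pred [367.4328 143.4484] [0.6041 0.0895 0.3014]
```

View pics/c4.png

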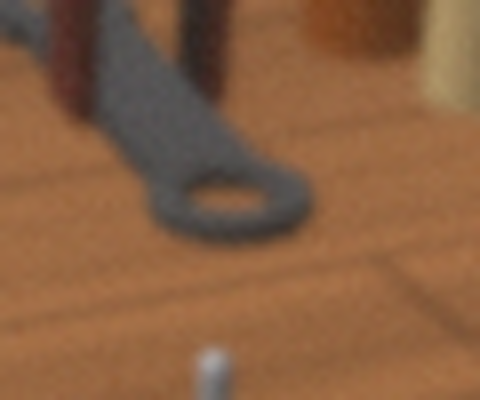

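Everything agrees within about 2 mm: eye (368.5,144.6), hook tip (366.6,164.5). I pull back 2 mm and lower the eye over the tip.

```bash
python3 - <<'E'
from h import *
Y=-.073; us=np.array([np.cos(Y),np.sin(Y)]); tip=np.array([.6026,.0896])
c=tip-us*.075
print(movel([*c,.258],v=.08,until_force=6), movel([*c,.2215],v=.03,until_force=4),get_tcp_pos(),get_ft_force(),get_ft_torque())
im=shot('scene','low_s')[130:190,330:400]; cv2.imwrite('pics/c5.png',cv2.resize(im[:,:,::-1],None,fx=8,fy=8,interpolation=cv2.INTER_CUBIC))
pv=np.r_[tip,.226]
for t in (.2,.4,.6):
    v=R.from_euler('z',Y)*R.from_euler('y',-t); pos=pv+v.apply([-.075,0,-.0012]); print(t,pos,inverse_kinematics(pos,quat(Y,-t)))
print(get_time())
E
```

```text
False False [0.5279 0.0951 0.2217] [-0.2272 -0.4395 -1.9404] [-0.0065  0.0349 -0.012 ]
0.2 [0.5295 0.0949 0.2099] [ 0.1844  0.2343  1.9619 -0.074   0.7531 -1.2643]
0.4 [0.5342 0.0946 0.1957] [ 0.2169  0.2112  2.0928 -0.2507  0.4653 -1.0776]
0.6 [0.5415 0.0941 0.1827] [ 0.252   0.2346  2.2112 -0.99    0.2174 -0.3206]
32.975
```

View pics/c5.png

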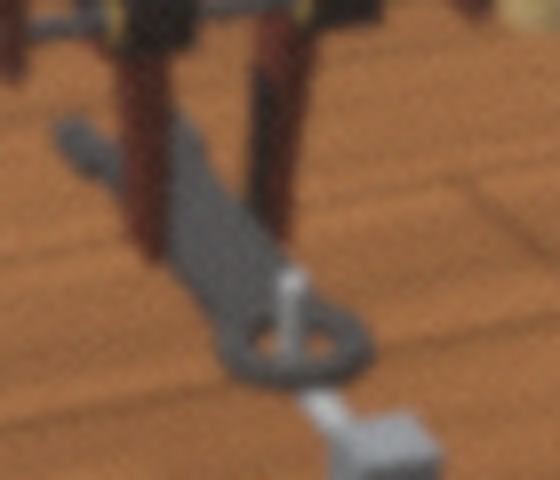

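The hook tip stands up through the eye at crop (290,280–340) and the ring rests on the rod. I tilt slightly, let go, and withdraw.

```bash
python3 - <<'E'
from h import *
Y=-.073; us=np.array([np.cos(Y),np.sin(Y)]); tip=np.array([.6026,.0896]); pv=np.r_[tip,.226]
for t in (.17,.35):
    v=R.from_euler('z',Y)*R.from_euler('y',-t); pos=pv+v.apply([-.075,0,-.0012])
    try: movel(pos,quat(Y,-t),v=.04,until_force=15)
    except MotionError as e: print(e); break
    print(get_ft_force(),get_ft_torque(),get_tcp_pos())
command_gripper(.85)
p=get_tcp_pos(); q=get_ee_rot(); zt=R.from_quat(np.r_[q[1:],q[0]]).apply([0,0,1])
movel(p-zt*.12,v=.15)
wait(2); im=shot('scene','hang'); print(get_time(),get_ft_force())
cv2.imwrite('pics/c6.png',cv2.resize(im[130:330,160:460,::-1],None,fx=2.6,fy=2.6,interpolation=cv2.INTER_CUBIC))
E
```

```text
[ 0.5927 -0.1421 -3.1974] [ 0.0264  0.1432 -0.0526] [0.5286 0.0951 0.2123]
[ 0.5202  0.4382 -3.7334] [ 0.0325  0.3165 -0.0558] [0.5337 0.0948 0.1997]
37.6333 [-0.492 -0.395  0.316]
```

View pics/c6.png

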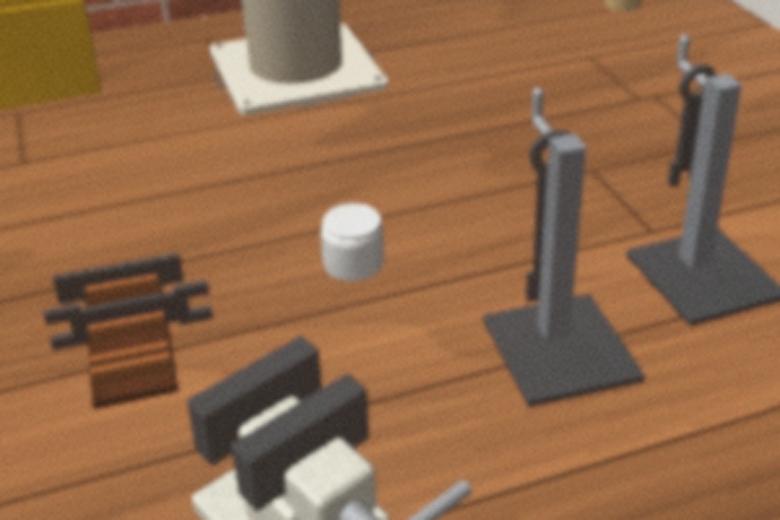

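The spanner hangs vertically on the empty hook, ring at crop (550,150) and shank down to (532,298). The other irons, the tin and the hung spanner are in place. I do a quick stillness check by image difference and then hand in.

```bash
python3 - <<'E'
from h import *
f=lambda:np.mean([read_camera('scene')[170:255,350:400].astype(float) for _ in range(4)],0)
for _ in range(5):
    a=f(); wait(.35); b=f(); d=np.abs(a-b); print(d.mean(),d.max())
K,T=camT('scene'); Y=-.073; us=np.array([np.cos(Y),np.sin(Y)])
for s in (.02,.04,.06): print(s,w2px(K,T,np.r_[np.array([.6747,.0845])-us*s,.206]))
print(get_time())
job_done()
E
```

```text
1.0878627450980392 5.5
1.107607843137255 5.25
1.0923529411764705 5.75
1.0924313725490196 6.25
1.0894313725490197 5.0
0.02 [373.3949 188.2465]
0.04 [370.2052 184.174 ]
0.06 [367.1174 180.2317]
41.3833
the job is handed in; nothing more can be done
```

The round-eye spanner was laid flat on the bench and released, then picked up again across its width. It now hangs straight down and still on the empty hook; the final picture shows the other irons, hung spanner and tin in place. The job was handed in at about 41 s.

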